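Line up the laundry products by height beside the detergent jug

TASK

Stand the four laundry containers on the four cork mats of the white tray, one centred on each mat, so that they step down in height away from the big detergent jug: the tallest on the mat next to the jug, the lowest on the mat farthest from it. Keep them upright all the time, and leave them all standing still and released.

Things in the scene. Friction and masses are not known exactly. Their poses are not given: they have to be found in the camera images.
- bottle: The tallest container: white plastic bottle, 165 mm high, body 58 mm in diameter up to 108 mm, tapering to a straight grey cap 34 mm in diameter that fills the top 42 mm. 0.2 to 0.45 kg. Loose, upright. Origin: centre of its underside; z up along its axis (round, so its yaw means nothing). Starts standing on the worktop, in any of four places in front of the tray.
- can: The second tallest: slim bare-aluminium spray can with a paper band, 130 mm high, 48 mm in diameter, white overcap 44 mm in diameter on the top 42 mm. 0.15 to 0.35 kg. Loose, upright. Origin: centre of its underside; z up along its axis (round, so its yaw means nothing). Starts standing on the worktop, in any of four places in front of the tray.
- flask: The third tallest: small white plastic bottle, 100 mm high, body 54 mm in diameter up to 48 mm, straight grey cap 36 mm in diameter on the top 42 mm. 0.1 to 0.25 kg. Loose, upright. Origin: centre of its underside; z up along its axis (round, so its yaw means nothing). Starts standing on the worktop, in any of four places in front of the tray.
- tub: The lowest: straight-sided round white tub, 70 mm high, 58 mm in diameter all the way up. 0.1 to 0.3 kg. Loose, upright. Origin: centre of its underside; z up along its axis (round, so its yaw means nothing). Starts standing on the worktop, in any of four places in front of the tray.
- tray: Fixed low white tray, a flat slab 110 mm (x) by 430 mm (y) by 12 mm high, no rim. Origin: centre of its underside, on the worktop at z = 0; its own y runs along the row, to the robot's left give or take 9 degrees; its place and yaw differ each time. It carries the four mats in a row, 105 mm from centre to centre.
- jug: Fixed large white detergent jug, 85 x 75 mm, 226 mm high to the top of its grey cap. Stands off one end of the tray, about 130 mm beyond the centre of the end mat: at the left (+y) end in some starts, at the right in others (a low grey basket of wooden pegs, 55 mm high, takes the other end). Origin: centre of its underside.
- mat0: Round cork mat on the tray, the leftmost (largest y) of four, 80 mm in diameter, 3 mm thick, fixed. Origin: centre of its underside, on the tray's top 12 mm above the worktop, so a container on it stands with its underside at z = 15 mm; axes as the tray's.
- mat1: Round cork mat on the tray, the second from the left of four, 80 mm in diameter, 3 mm thick, fixed. Origin: centre of its underside, on the tray's top 12 mm above the worktop, so a container on it stands with its underside at z = 15 mm; axes as the tray's.
- mat2: Round cork mat on the tray, the third from the left of four, 80 mm in diameter, 3 mm thick, fixed. Origin: centre of its underside, on the tray's top 12 mm above the worktop, so a container on it stands with its underside at z = 15 mm; axes as the tray's.
- mat3: Round cork mat on the tray, the rightmost (smallest y) of four, 80 mm in diameter, 3 mm thick, fixed. Origin: centre of its underside, on the tray's top 12 mm above the worktop, so a container on it stands with its underside at z = 15 mm; axes as the tray's.

How it is judged:
By the outcome, as a careful person would: the job done as asked, in the order asked, and still so for the second after the job is handed in, with the robot touching nothing.
It also fails if it takes over 117 s, if anything falls off the work surface, if the arm or the gripper's body presses on something with over 40 N, if the wrist force passes 120 N, or if a joint passes its speed limit or range.

ROBOT

A 6-joint arm with a two-finger parallel gripper is mounted at the origin on the work surface. World frame = base frame: x ahead of the robot, y to its left, z up, the work surface at z = 0. Lengths are in m, angles in rad, forces in N, time in s.
With the tool pointing down it reaches from about 0.35 to 0.85 m from the base axis. Payload 8.1 kg.
Tool frame: the origin (TCP) lies at the very end of the fingers, on their centre line; the grasp point (between the pads) lies 19 mm behind it; z points along the fingers, y is the line along which they close (so a half turn about z gives the same grasp; the last joint's range is limited). The gripper opens to 93 mm and grips with 3 to 60 N. Pads are 15 mm wide; open, the fingers measure 128 mm over their backs; the gripper's body (75 mm by 188 mm) begins 65 mm behind the grasp point.
Start: joints at [-1.236, 0.13, 1.488, -0, 1.523, -0.085], TCP at [0.245, -0.548, 0.219] pointing down, gripper open.
Joint ranges: [-2.96, 2.96], [-0.89, 2.26], [0.02, 2.5], [-1.34, 4.48], [0, 2.73], [-2.66, 2.66]. Speed limits (rad/s): [2.39, 2.39, 2.79, 3.14, 3.14, 3.14].

INTERFACE

Orientations are given as a rotation vector (axis times angle).
In Python, from plant import monitor, eyes, ticket gives the robot as it stands.
- The arm moves only by the tool arm_command, never from a script. Its argument "deltas" is a list that holds one entry, the list of rows, each a list of 6 numbers: the shift along the world's x, y, z in cm, then the turn, a rotation vector about the world's x, y, z in degrees. In form: [[[tx, ty, tz, rx, ry, rz], ...]]. A call has 1 to 12 rows; each row shifts and turns the commanded pose from where the row before left it; what a row does not reach is not made up. A row lasts 1/12 s, in which the tool goes at most 41.7 mm and 7.16 degrees, less where a joint would pass 70% of its speed; a pose out of reach is approached as far as the arm can. A call is refused whole if a number of a shift passes 4.17 or a number of a turn 7.16, either way. A call with a gripper value outside its range is refused whole. "gripper" is the opening, from -1 (shut) to 1 (fully open), set as the call begins (left out, the last holds). The fingers move at their own pace and stop on an object; "squeeze" is the grip in N (left out, the last holds). Time passes only in rows, so rows that do not move let the fingers close. It gives the time, the measured TCP pose, the force, the opening and the grip force at its end, in the units of the state.
- monitor.read_state(): the state, without advancing time (a new reading comes with each control period).
- eyes.read_camera(name): name is "side" or "top" or "wrist"; returns the picture (420x560x3 uint8, blue, green, red); there is no depth.
- eyes.camera_model(name): a dict with "fx", "fy", "cx", "cy" (pixels), "rvec" (rotation vector, rad) and "tvec" (3), from world to camera coordinates, as OpenCV has them. Camera axes: x right, y down, z forward; pixel columns grow to the right and rows downward; lengths in m; the calibration is good to about 2 mm. A picture is of the moment at which its call begins: read the wrist's pose just before it. camera_model takes no time and is no camera call; for the wrist camera it gives the pose at the moment of the call.
- ticket.close_job(): hands the job in; it is judged then, once.
The state is a dict: "t": time; "q": joint angles; "dq": joint speeds; "joint_torque": joint torques, N m; "tool_pos": TCP position; "orientation": TCP orientation; "force": force on the tool from outside, world axes, zero at the start; "wrist_torque": the same for the moment, N m; "opening": finger opening in m; "gripper_force": force on a finger pad.
Only numpy, scipy, OpenCV 4.12 (cv2) and the standard library are available. Lean on these libraries where they do the work, as an engineer would, in place of code of your own. Each camera call takes 0.05 s, during which the arm holds its last target. There are 200 camera calls.

## Working session

There is one attempt and no reset: what is moved stays moved. The work goes in short steps, Python scripts to look and compute and a tool call to move; the robot and the scene stay as the last step left them, time stands still between calls to the robot, and variables do not carry over. Pictures are saved under pics/ and viewed, at most 14 in all, crops included, and the job is handed in when it is done.

Besides the shell and the picture viewer there is one more tool, called after "Request:" by a JSON object that holds its "api" and its "payload", one argument or row to a line. arm_command: Moves the arm, as the interface text tells. Its arguments: {"type":"object","properties":{"deltas":{"type":"array"},"gripper":{"type":"number"},"squeeze":{"type":"number"}},"required":["deltas"]}

```bash
mkdir -p pics
python3 - <<'E'
from plant import monitor, eyes
import cv2, numpy as np
s=monitor.read_state(); print(s['t'],s['tool_pos'],s['orientation'],s['opening'])
for n in ['top','side']:
    cv2.imwrite(f'pics/{n}0.png',eyes.read_camera(n)); m=eyes.camera_model(n); 
    R=cv2.Rodrigues(np.array(m['rvec']))[0]; print(n,m,'C',-R.T@np.array(m['tvec']))
E
```

```text
0.0 [ 0.24440169 -0.54735017  0.21760049] [-3.07088349e+00 -6.54261970e-01  3.44617209e-04] 0.09294926399437813
top {'fx': 527.4159719975544, 'fy': 527.4159719975544, 'cx': 275.08645510478823, 'cy': 212.49020941910155, 'rvec': array([ 2.13011099, -2.1714561 ,  0.17578277]), 'tvec': array([0.02539369, 0.55170953, 1.14003116])} C [0.37745048 0.03360271 1.20876023]
side {'fx': 505.68207069035043, 'fy': 505.68207069035043, 'cx': 273.6788540912937, 'cy': 212.49209379641763, 'rvec': array([ 0.61358117, -2.74316621,  1.04526139]), 'tvec': array([0.5192853 , 0.18853111, 1.01408745])} C [0.25592116 0.7056628  0.8775642 ]
```

View pics/top0.png

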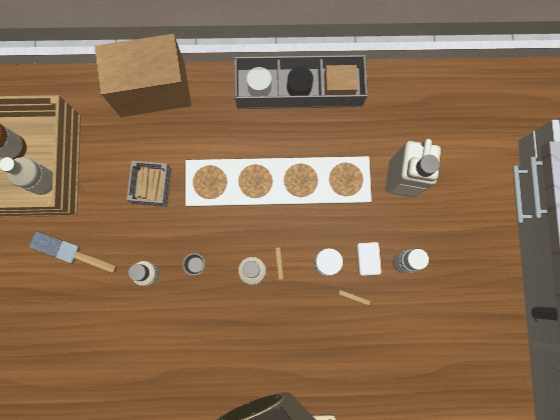

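View pics/side0.png

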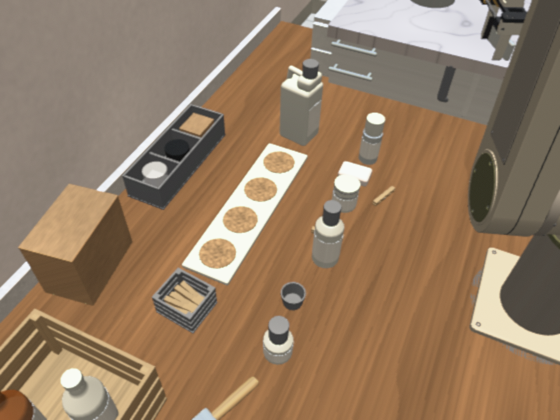

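The jug is at the right (−y) end and the basket at the left. In the top view, flask is at about (140,272), bottle (251,270), tub (329,262) and can (415,260). The mats are at (210,182), (256,181), (301,180) and (346,179). So bottle→mat3, can→mat2, flask→mat1, tub→mat0.

```bash
cat > h.py <<'E'
from plant import monitor, eyes
import cv2, numpy as np
def ray(n,uv,m=None):
    m=m or eyes.camera_model(n); R=cv2.Rodrigues(np.array(m['rvec']))[0]
    C=-R.T@np.array(m['tvec'])
    d=R.T@np.array([(uv[0]-m['cx'])/m['fx'],(uv[1]-m['cy'])/m['fy'],1]); return C,d
def onz(n,uv,z,m=None):
    C,d=ray(n,uv,m); return C+d*(z-C[2])/d[2]
def tri(a,b):
    C1,d1=ray('top',a); C2,d2=ray('side',b)
    A=np.c_[d1,-d2]; t=np.linalg.lstsq(A,C2-C1,rcond=None)[0]
    p,q=C1+t[0]*d1,C2+t[1]*d2; return (p+q)/2,np.linalg.norm(p-q)
E
python3 - <<'E'
from h import *
for n in ['top','side']:
    im=cv2.imread(f'pics/{n}0.png'); hsv=cv2.cvtColor(im,cv2.COLOR_BGR2HSV)
    # mats: holes in the white tray
    w=((hsv[...,1]<45)&(hsv[...,2]>170)).astype(np.uint8)
    cs,hi=cv2.findContours(w,cv2.RETR_CCOMP,cv2.CHAIN_APPROX_NONE)
    for c,h in zip(cs,hi[0]):
        a=cv2.contourArea(c)
        if a>120:
            M=cv2.moments(c); u=(M['m10']/M['m00'],M['m01']/M['m00'])
            print(n,'hole' if h[3]>=0 else 'blob',int(a),np.round(u,1),np.round(onz(n,u,.014),4))
t=cv2.imread('pics/top0.png'); s=cv2.imread('pics/side0.png')
a=[t[y-25:y+25,x-25:x+25] for x,y in[(140,272),(251,270),(329,262),(412,261)]]
b=[s[y-40:y+40,x-40:x+40] for x,y in[(278,340),(330,235),(347,192),(373,140)]]
z=lambda l:np.hstack([cv2.resize(i,(200,200),interpolation=0) for i in l])
cv2.imwrite('pics/crop.png',np.vstack([z(a),z(b)]))
E
```

```text
top blob 132 [147.2 273.1] [0.4238 0.3042 0.014 ]
top blob 124 [195.1 264.3] [0.4413 0.1969 0.014 ]
top blob 516 [251.6 270.2] [0.4257 0.0699 0.014 ]
top blob 308 [417.9 258.7] [ 0.4441 -0.3076  0.014 ]
top blob 521 [329.  261.3] [ 0.4421 -0.1055  0.014 ]
top blob 630 [369.  258.4] [ 0.4471 -0.1963  0.014 ]
top blob 243 [ 66.4 251.4] [0.476  0.4865 0.014 ]
top blob 141 [519.5 193.6] [ 0.59  -0.553  0.014]
top blob 149 [536.4 187.5] [ 0.6038 -0.5937  0.014 ]
top blob 8264 [277.1 180.8] [0.6301 0.0082 0.014 ]
top hole 958 [209.4 181.6] [0.6308 0.1643 0.014 ]
top hole 946 [255.  180.7] [0.6312 0.0592 0.014 ]
top hole 945 [300.4 179.8] [ 0.6316 -0.0458  0.014 ]
top hole 941 [345.7 178.9] [ 0.6319 -0.1507  0.014 ]
top blob 363 [ 23.5 171.6] [0.662  0.5917 0.014 ]
top blob 138 [  6.4 163.7] [0.6813 0.632  0.014 ]
top blob 638 [418.1 155.3] [ 0.6851 -0.3225  0.014 ]
top blob 513 [556.1 162.4] [ 0.6627 -0.6457  0.014 ]
top blob 427 [258.6  78.1] [0.8804 0.0472 0.014 ]
top blob 1243 [49.8 47.1] [0.9656 0.5446 0.014 ]
top blob 4735 [368.9  43. ] [ 0.9654 -0.2203  0.014 ]
side blob 134 [204.  4
[... 171 characters left out ...]
02 0.014 ]
side blob 329 [ 13.8 279.1] [0.9691 0.3984 0.014 ]
side blob 275 [328.7 228.3] [ 0.4396 -0.0033  0.014 ]
side blob 722 [351.4 176.8] [ 0.4478 -0.1805  0.014 ]
side blob 279 [154.  169.8] [0.8943 0.0066 0.014 ]
side blob 6493 [244.6 213.9] [0.6277 0.0395 0.014 ]
side hole 927 [217.1 253. ] [0.6298 0.1634 0.014 ]
side hole 784 [239.9 219.2] [0.63   0.0582 0.014 ]
side hole 676 [260.1 189. ] [ 0.6303 -0.0468  0.014 ]
side hole 581 [278.5 161.8] [ 0.6304 -0.1521  0.014 ]
side blob 143 [375.5 118.3] [ 0.4634 -0.427   0.014 ]
side blob 408 [299.5  82.6] [ 0.7176 -0.4916  0.014 ]
side blob 1550 [182.7 105.2] [ 0.9693 -0.2475  0.014 ]
side blob 6941 [414.2  24.3] [ 0.4989 -0.983   0.014 ]
```

View pics/crop.png

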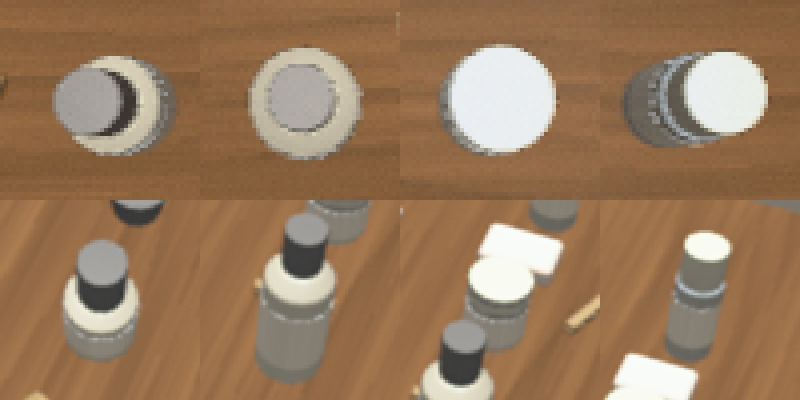

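The crop gives top-disc centres. Top view: flask (136.9,271.9), bottle (251,269), tub (329,261.3), can (418,258.7). Side view: (278.6,324.6), (332.6,206.4), (347.2,183.8), (375.6,119). I'll triangulate these and check them against the known heights.

Run:
```python
from h import *
D=dict(flask=((136.9,271.9),(278.6,324.6),.1),bottle=((251.2,269.2),(332.6,206.4),.165),tub=((329,261.3),(347.2,183.8),.07),can=((418.2,258.7),(375.6,119),.13))
for k,(a,b,z) in D.items():
    p,e=tri(a,b); print(k,p.round(4),round(e,4),z,onz('top',a,z)[:2].round(4),onz('side',b,z)[:2].round(4))
for a,z in[((195,264),.0),((369,258.4),.02)]: print(onz('top',a,z).round(3))
s=monitor.read_state(); R=cv2.Rodrigues(s['orientation'])[0]; print(R.round(3))
m=eyes.camera_model('wrist'); W=cv2.Rodrigues(m['rvec'])[0]; print('wristC in tool',(R.T@(-W.T@m['tvec']-s['tool_pos'])).round(3)); print((W@R).round(2))
```

```text
flask [0.4229 0.3061 0.0996] 0.0011 0.1 [0.4234 0.3062] [0.4223 0.3063]
bottle [0.4209 0.066  0.1642] 0.0014 0.165 [0.4216 0.0661] [0.42   0.0666]
tub [ 0.4381 -0.0993  0.068 ] 0.0025 0.07 [ 0.4392 -0.0988] [ 0.4364 -0.0976]
can [ 0.4366 -0.2762  0.1269] 0.0027 0.13 [ 0.4377 -0.275 ] [ 0.4345 -0.2723]
[0.443 0.199 0.   ]
[ 0.447 -0.195  0.02 ]
[[ 0.913  0.408 -0.001]
 [ 0.408 -0.913  0.002]
 [ 0.    -0.002 -1.   ]]
wristC in tool [ 0.065  0.    -0.166]
[[-0.    1.    0.  ]
 [-0.97 -0.   -0.24]
 [-0.24 -0.    0.97]]
```

The triangulated heights agree with the known sizes to within 3 mm. Each grasp will close along x. Order: can→mat2, bottle→mat3, flask→mat1, tub→mat0. First I go above the can.

Request:
{"api": "arm_command", "payload": {
  "deltas": [
    [[1.6,2.28,0,0,0,5.5],[1.6,2.28,0,0,0,5.5],[1.6,2.28,0,0,0,5.5],[1.6,2.28,0,0,0,5.5],[1.6,2.28,0,0,0,5.5],[1.6,2.28,0,0,0,5.5],[1.6,2.28,0,0,0,5.5],[1.6,2.28,0,0,0,5.5],[1.6,2.28,0,0,0,5.5],[1.6,2.28,0,0,0,5.5],[1.6,2.28,0,0,0,5.5],[1.6,2.28,0,0,0,5.4]]
  ],
  "gripper": 1,
  "squeeze": 20
}}

```text
t: 1.1
tool_pos: [0.4369, -0.2729, 0.2182]
orientation: [-2.217, -2.225, 0.0]
force: [0.1, -0.2, 0.2]
opening: 0.0928
gripper_force: 0.0
```

Request:
{"api": "arm_command", "payload": {
  "deltas": [
    [[0,0,0,0,0,0],[0,0,0,0,0,0]]
  ]
}}

```text
t: 1.27
tool_pos: [0.437, -0.2731, 0.2182]
orientation: [-2.219, -2.222, 0.0]
force: [-0.9, 0.2, -0.1]
opening: 0.093
gripper_force: 0.0
```

Run:
```python
from h import *
s=monitor.read_state(); print(s['tool_pos'],cv2.Rodrigues(s['orientation'])[0].round(3))
m=eyes.camera_model('wrist'); im=eyes.read_camera('wrist'); cv2.imwrite('pics/w0.png',im); np.save('w0.npy',m,allow_pickle=True)
print(m)
```

```text
[ 0.43697846 -0.27307213  0.21822018] [[-0.001  1.    -0.001]
 [ 1.     0.001  0.   ]
 [ 0.    -0.001 -1.   ]]
{'fx': 369.32324239415544, 'fy': 369.32324239415544, 'cx': 279.9895562771339, 'cy': 206.45369171271292, 'rvec': array([-2.89952408e+00,  4.34779236e-04,  2.26243187e-04]), 'tvec': array([-0.436278  , -0.29368829,  0.32340785])}
```

View pics/w0.png

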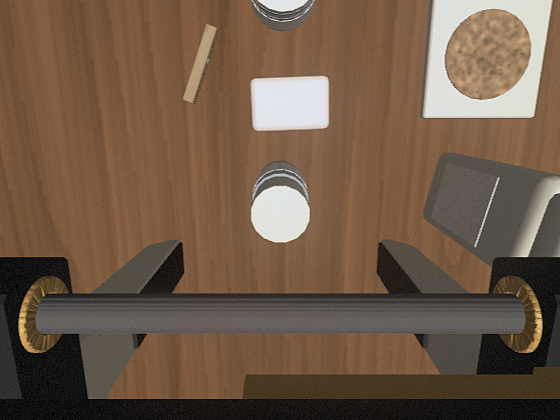

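The wrist picture shows the can's white top disc at about (280,213), with the sponge and tub ahead of it and the jug to the right.

Run:
```python
from h import *
m=np.load('w0.npy',allow_pickle=True).item()
im=cv2.imread('pics/w0.png'); g=(im.min(2)>200).astype(np.uint8); g[:150]=0;g[250:]=0;g[:,350:]=0
c=max(cv2.findContours(g,0,1)[0],key=cv2.contourArea); u,r=cv2.minEnclosingCircle(c)
e=cv2.fitEllipse(c); print(u,r,e)
print(onz('w',e[0],.13,m)); 
h=cv2.inRange(im,(40,80,120),(140,190,230)); h[:,:430]=0;h[:8]=0;h[105:]=0;h[:,540:]=0
c=max(cv2.findContours(h,0,1)[0],key=cv2.contourArea); e=cv2.fitEllipse(c); print('mat3',e,onz('w',e[0],.015,m))
```

```text
(280.0, 213.97825622558594) 28.8565731048584 ((279.93365478515625, 213.64610290527344), (55.37466049194336, 56.609500885009766), 87.40680694580078)
[ 0.43616683 -0.27581446  0.13      ]
mat3 ((487.5476989746094, 53.72294235229492), (80.47820281982422, 93.27794647216797), 33.8370475769043) [ 0.63020647 -0.15196244  0.015     ]
```

Request:
{"api": "arm_command", "payload": {
  "deltas": [
    [[-0.1,-0.2,-1.5,0,0,0],[0,0,-1.5,0,0,0],[0,0,-1.5,0,0,0],[0,0,-1.5,0,0,0],[0,0,-1.5,0,0,0],[0,0,-1.5,0,0,0],[0,0,-1.5,0,0,0],[0,0,-1,0,0,0],[0,0,-0.5,0,0,0],[0,0,0,0,0,0],[0,0,0,0,0,0]]
  ]
}}

```text
t: 2.23
tool_pos: [0.4355, -0.2768, 0.0989]
orientation: [2.223, 2.219, -0.0]
force: [0.3, -0.2, -0.5]
opening: 0.093
gripper_force: 0.0
```

Request:
{"api": "arm_command", "payload": {
  "deltas": [
    [[0,0,0,0,0,0],[0,0,0,0,0,0],[0,0,0,0,0,0],[0,0,0,0,0,0],[0,0,0,0,0,0],[0,0,0,0,0,0],[0,0,0,0,0,0],[0,0,0,0,0,0],[0,0,0,0,0,0],[0,0,0,0,0,0]]
  ],
  "gripper": -1
}}

```text
t: 3.07
tool_pos: [0.4356, -0.2763, 0.0986]
orientation: [2.222, 2.221, 0.0]
force: [0.6, -0.6, -0.2]
opening: 0.0437
gripper_force: 20.0
```

Request:
{"api": "arm_command", "payload": {
  "deltas": [
    [[0,0,0.5,0,0,0],[0,0,1,0,0,0],[0,0,1.2,0,0,0],[0,0,1.3,0,0,0],[0.3,0.3,1,0,0,0],[0.8,0.9,0.5,0,0,0],[1.2,1.4,0,0,0,0],[1.4,1.7,0,0,0,0],[1.4,1.7,0,0,0,0],[1.4,1.7,0,0,0,0],[1.4,1.7,0,0,0,0],[1.4,1.7,0,0,0,0]]
  ]
}}

```text
t: 4.07
tool_pos: [0.5298, -0.1634, 0.1541]
orientation: [2.222, 2.221, 0.001]
force: [0.3, -0.4, -1.7]
opening: 0.0432
gripper_force: 20.0
```

Request:
{"api": "arm_command", "payload": {
  "deltas": [
    [[1.4,1.7,0,0,0,0],[1.4,1.7,0,0,0,0],[1.4,1.7,0,0,0,0],[1.4,1.7,0,0,0,0],[1.4,1.7,0,0,0,0],[1.2,1.3,0,0,0,0],[1,1,0,0,0,0],[0.6,0.7,0,0,0,0],[0.4,0,0,0,0,0],[0,0,0,0,0,0],[0,0,0,0,0,0]]
  ]
}}

```text
t: 4.98
tool_pos: [0.6304, -0.0506, 0.1536]
orientation: [-2.222, -2.22, 0.001]
force: [-0.1, 0.5, -2.0]
opening: 0.0434
gripper_force: 20.0
```

Request:
{"api": "arm_command", "payload": {
  "deltas": [
    [[0,0.2,0,0,0,0],[0,0.1,-0.5,0,0,0],[0,0,-0.8,0,0,0],[0,0,-0.8,0,0,0],[0,0,-0.6,0,0,0],[0,0,-0.5,0,0,0],[0,0,-0.3,0,0,0],[0,0,-0.2,0,0,0],[0,0,-0.2,0,0,0],[0,0,0,0,0,0],[0,0,0,0,0,0],[0,0,0,0,0,0]]
  ]
}}

```text
t: 5.98
tool_pos: [0.6308, -0.0473, 0.1151]
orientation: [2.222, 2.22, 0.001]
force: [0.9, -0.5, -1.6]
opening: 0.0438
gripper_force: 20.0
```

Request:
{"api": "arm_command", "payload": {
  "deltas": [
    [[0,0,-0.1,0,0,0],[0,0,-0.05,0,0,0],[0,0,0,0,0,0],[0,0,0,0,0,0]]
  ]
}}

```text
t: 6.32
tool_pos: [0.6309, -0.0473, 0.1137]
orientation: [2.222, 2.22, 0.001]
force: [-0.2, -0.6, 2.8]
opening: 0.0434
gripper_force: 20.0
```

Request:
{"api": "arm_command", "payload": {
  "deltas": [
    [[0,0,0,0,0,0],[0,0,0,0,0,0],[0,0,0,0,0,0],[0,0,0,0,0,0],[0,0,0,0,0,0],[0,0,0,0,0,0],[0,0,0,0,0,0],[0,0,0,0,0,0]]
  ],
  "gripper": 1
}}

```text
t: 6.98
tool_pos: [0.6306, -0.0473, 0.1131]
orientation: [-2.222, -2.22, -0.0]
force: [0.1, 0.4, 0.3]
opening: 0.0909
gripper_force: 0.0
```

Request:
{"api": "arm_command", "payload": {
  "deltas": [
    [[0,0,1,0,0,0],[0,0,2,0,0,0],[0,0,2.2,0,0,0],[0,0,2.5,0,0,0],[0,0,2,0,0,0],[-2,1,1,0,0,0],[-2.5,1.4,0,0,0,0],[-2.5,1.4,0,0,0,0],[-2.5,1.4,0,0,0,0],[-2.5,1.4,0,0,0,0],[-2.5,1.4,0,0,0,0],[-2.5,1.3,0,0,0,0]]
  ]
}}

```text
t: 7.98
tool_pos: [0.4595, 0.0463, 0.221]
orientation: [2.222, 2.22, 0.001]
force: [-0.5, 0.9, 0.5]
opening: 0.0929
gripper_force: 0.0
```

Request:
{"api": "arm_command", "payload": {
  "deltas": [
    [[-2,1,0,0,0,0],[-1.5,0.7,0,0,0,0],[-0.4,0.3,0,0,0,0],[0,0,0,0,0,0],[0,0,0,0,0,0]]
  ]
}}

```text
t: 8.4
tool_pos: [0.4222, 0.0656, 0.2209]
orientation: [2.221, 2.22, 0.002]
force: [-0.2, -0.0, 0.7]
opening: 0.0926
gripper_force: 0.0
```

Run:
```python
from h import *
print(monitor.read_state()['tool_pos'])
m=eyes.camera_model('wrist'); im=eyes.read_camera('wrist'); cv2.imwrite('pics/w1.png',im); np.save('w1.npy',m,allow_pickle=True)
cv2.imwrite('pics/t1.png',eyes.read_camera('top')); s=eyes.read_camera('side');cv2.imwrite('pics/s1.png',s)
cv2.imwrite('pics/c1.png',np.hstack([cv2.resize(im,(400,300)),cv2.resize(s,(400,300))]))
```

```text
[0.42224983 0.06561494 0.22089707]
```

View pics/c1.png

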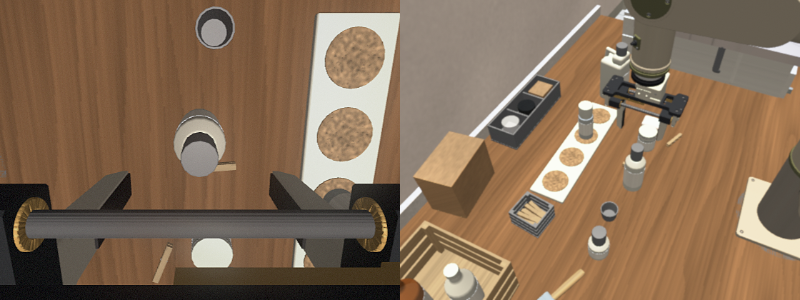

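The can stands upright on mat 2. The bottle's cap top is at about (280,218) in the full wrist frame. I'll measure it from there.

Run:
```python
from h import *
m=np.load('w1.npy',allow_pickle=True).item()
im=cv2.imread('pics/w1.png'); print(im[218,280],im[240,280],im[180,280],im[192,280])
for v in(120,135): 
    h=((im.max(2)>v)&(im.max(2).astype(int)-im.min(2)<25)).astype(np.uint8); h[:192]=0;h[262:]=0;h[:,:245]=0;h[:,315:]=0
    c=max(cv2.findContours(h,0,1)[0],key=cv2.contourArea); e=cv2.fitEllipse(c); print(e,cv2.boundingRect(c),onz('w',e[0],.165,m))
# can top on mat in top/side view
for n in('t','s'):
    N={'t':'top','s':'side'}[n]; im=cv2.imread(f'pics/{n}1.png'); 
    h=(im.min(2)>185).astype(np.uint8)
```

```text
[147 152 155] [139 140 146] [163 181 189] [59 63 65]
((276.1087341308594, 219.4621124267578), (47.4522819519043, 64.85348510742188), 129.28213500976562) (245, 192, 63, 56) [0.41919975 0.06777368 0.165     ]
((275.7797546386719, 218.79132080078125), (45.97102737426758, 65.3031997680664), 134.0006561279297) (245, 192, 63, 55) [0.41899637 0.06820936 0.165     ]
```

Request:
{"api": "arm_command", "payload": {
  "deltas": [
    [[-0.1,0.1,-1,0,0,0],[0,0,-1.3,0,0,0],[0,0,-1.3,0,0,0],[0,0,-1.3,0,0,0],[0,0,-1.2,0,0,0],[0,0,-1.2,0,0,0],[0,0,-1,0,0,0],[0,0,-0.6,0,0,0],[0,0,-0.3,0,0,0],[0,0,0,0,0,0],[0,0,0,0,0,0]]
  ]
}}

```text
t: 9.47
tool_pos: [0.4208, 0.0667, 0.1285]
orientation: [2.222, 2.22, 0.001]
force: [0.4, -1.0, 1.0]
opening: 0.0931
gripper_force: 0.0
```

Request:
{"api": "arm_command", "payload": {
  "deltas": [
    [[0,0,0,0,0,0],[0,0,0,0,0,0],[0,0,0,0,0,0],[0,0,0,0,0,0],[0,0,0,0,0,0],[0,0,0,0,0,0],[0,0,0,0,0,0],[0,0,0,0,0,0],[0,0,0,0,0,0],[0,0,0,0,0,0],[0,0,0,0,0,0]]
  ],
  "gripper": -1,
  "squeeze": 25
}}

```text
t: 10.38
tool_pos: [0.4206, 0.0667, 0.1281]
orientation: [2.222, 2.221, 0.0]
force: [0.9, -0.1, 0.2]
opening: 0.0334
gripper_force: 25.0
```

Request:
{"api": "arm_command", "payload": {
  "deltas": [
    [[0,0,0.5,0,0,0],[0,0,1,0,0,0],[0,0,1.2,0,0,0],[0,0,1.3,0,0,0],[0,0,1.2,0,0,0],[0.5,-0.5,0.8,0,0,0],[1,-1.1,0,0,0,0],[1.4,-1.5,0,0,0,0],[1.5,-1.6,0,0,0,0],[1.5,-1.6,0,0,0,0],[1.5,-1.6,0,0,0,0],[1.5,-1.6,0,0,0,0]]
  ]
}}

```text
t: 11.38
tool_pos: [0.5106, -0.0297, 0.1887]
orientation: [2.222, 2.22, 0.0]
force: [-0.9, 0.5, -3.1]
opening: 0.0336
gripper_force: 25.0
```

Request:
{"api": "arm_command", "payload": {
  "deltas": [
    [[1.5,-1.6,0,0,0,0],[1.5,-1.6,0,0,0,0],[1.5,-1.6,0,0,0,0],[1.5,-1.6,0,0,0,0],[1.5,-1.6,0,0,0,0],[1.5,-1.5,0,0,0,0],[1.3,-1.2,0,0,0,0],[1,-1,0,0,0,0],[0.6,-0.5,0,0,0,0],[0.2,-0.2,0,0,0,0],[0,0,0,0,0,0],[0,0,0,0,0,0]]
  ]
}}

```text
t: 12.38
tool_pos: [0.6303, -0.1519, 0.1881]
orientation: [-2.222, -2.22, 0.0]
force: [-0.3, -0.4, -2.9]
opening: 0.0337
gripper_force: 25.0
```

Request:
{"api": "arm_command", "payload": {
  "deltas": [
    [[0,0,-0.5,0,0,0],[0,0,-0.8,0,0,0],[0,0,-0.8,0,0,0],[0,0,-0.8,0,0,0],[0,0,-0.6,0,0,0],[0,0,-0.4,0,0,0],[0,0,-0.3,0,0,0],[0,0,-0.15,0,0,0],[0,0,-0.1,0,0,0],[0,0,-0.05,0,0,0],[0,0,0,0,0,0],[0,0,0,0,0,0]]
  ]
}}

```text
t: 13.38
tool_pos: [0.6308, -0.1524, 0.1435]
orientation: [2.222, 2.22, 0.0]
force: [0.0, -0.6, -3.1]
opening: 0.0334
gripper_force: 25.0
```

Request:
{"api": "arm_command", "payload": {
  "deltas": [
    [[0,0.05,-0.05,0,0,0],[0,0,-0.05,0,0,0],[0,0,0,0,0,0],[0,0,0,0,0,0]]
  ]
}}

```text
t: 13.72
tool_pos: [0.631, -0.152, 0.1431]
orientation: [2.221, 2.22, 0.001]
force: [-0.5, -0.5, 2.3]
opening: 0.0336
gripper_force: 25.0
```

Request:
{"api": "arm_command", "payload": {
  "deltas": [
    [[0,0,0,0,0,0],[0,0,0,0,0,0],[0,0,0,0,0,0],[0,0,0,0,0,0],[0,0,0,0,0,0],[0,0,0,0,0,0],[0,0,0,0,0,0],[0,0,0,0,0,0],[0,0,0,0,0,0],[0,0,0,0,0,0]]
  ],
  "gripper": 1
}}

```text
t: 14.55
tool_pos: [0.6306, -0.1518, 0.1422]
orientation: [2.222, 2.22, 0.0]
force: [-0.4, -0.2, 0.3]
opening: 0.0921
gripper_force: 0.0
```

Request:
{"api": "arm_command", "payload": {
  "deltas": [
    [[0,0,1,0,0,0],[0,0,2,0,0,0],[0,0,2,0,0,0],[0,0,2,0,0,0],[0,0,1,0,0,0],[-2,3,0,0,0,0],[-2,4,0,0,0,0],[-2,4,0,0,0,0],[-2,4,0,0,0,0],[-2,4,0,0,0,0],[-2,4,0,0,0,0],[-2,4,0,0,0,0]]
  ]
}}

```text
t: 15.55
tool_pos: [0.4976, 0.1032, 0.2224]
orientation: [2.223, 2.22, 0.001]
force: [0.7, 1.1, 0.2]
opening: 0.093
gripper_force: 0.0
```

Request:
{"api": "arm_command", "payload": {
  "deltas": [
    [[-2,4,0,0,0,0],[-2,4,0,0,0,0],[-1.5,4,0,0,0,0],[-1,3.5,-2,0,0,0],[-0.3,2,-2,0,0,0],[0,1,-1,0,0,0],[0,0,0,0,0,0],[0,0,0,0,0,0]]
  ]
}}

```text
t: 16.22
tool_pos: [0.4337, 0.2797, 0.1718]
orientation: [2.221, 2.221, -0.003]
force: [0.2, 0.5, 0.6]
opening: 0.093
gripper_force: 0.0
```

Run:
```python
from h import *
print(monitor.read_state()['tool_pos'])
m=eyes.camera_model('wrist'); im=eyes.read_camera('wrist'); cv2.imwrite('pics/w2.png',im); np.save('w2.npy',m,allow_pickle=True)
t=eyes.read_camera('top'); s=eyes.read_camera('side')
cv2.imwrite('pics/t2.png',t);cv2.imwrite('pics/s2.png',s)
cv2.imwrite('pics/c2.png',np.hstack([cv2.resize(im,(400,300)),cv2.resize(s[90:270,200:440],(400,300))]))
```

```text
[0.43370316 0.27966725 0.17179015]
```

View pics/c2.png

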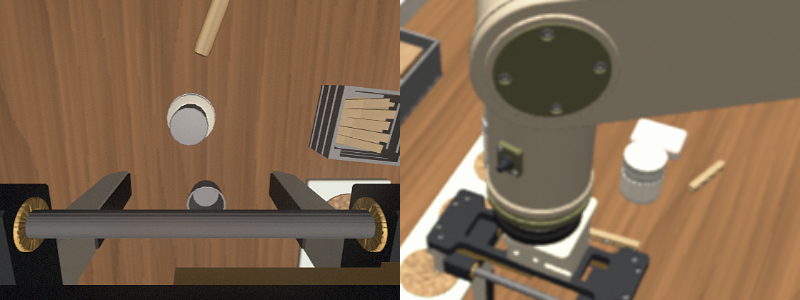

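The flask's cap top is at about (265,178) in the full wrist frame. The arm hides the placed containers from the side camera.

Run:
```python
from h import *
m=np.load('w2.npy',allow_pickle=True).item()
print(onz('w',(264.6,177.8),.1,m))
```

```text
[0.42292743 0.30540376 0.1       ]
```

Request:
{"api": "arm_command", "payload": {
  "deltas": [
    [[-0.5,1.3,0,0,0,0],[-0.6,1.3,-0.5,0,0,0],[0,0,-1.5,0,0,0],[0,0,-1.5,0,0,0],[0,0,-1.5,0,0,0],[0,0,-1.5,0,0,0],[0,0,-1.5,0,0,0],[0,0,-1.4,0,0,0],[0,0,-0.9,0,0,0],[0,0,-0.4,0,0,0],[0,0,0,0,0,0],[0,0,0,0,0,0]]
  ]
}}

```text
t: 17.37
tool_pos: [0.4236, 0.3062, 0.066]
orientation: [2.223, 2.22, 0.001]
force: [-0.5, 0.0, 0.6]
opening: 0.0935
gripper_force: 0.0
```

Request:
{"api": "arm_command", "payload": {
  "deltas": [
    [[0,0,0,0,0,0],[0,0,0,0,0,0],[0,0,0,0,0,0],[0,0,0,0,0,0],[0,0,0,0,0,0],[0,0,0,0,0,0],[0,0,0,0,0,0],[0,0,0,0,0,0],[0,0,0,0,0,0],[0,0,0,0,0,0],[0,0,0,0,0,0]]
  ],
  "gripper": -1,
  "squeeze": 20
}}

```text
t: 18.28
tool_pos: [0.4228, 0.3064, 0.0651]
orientation: [-2.222, -2.221, 0.0]
force: [0.6, 0.5, -0.8]
opening: 0.0352
gripper_force: 20.0
```

Request:
{"api": "arm_command", "payload": {
  "deltas": [
    [[0,0,0.5,0,0,0],[0,0,1.2,0,0,0],[0,0,1.6,0,0,0],[0,0,1.7,0,0,0],[0,0,1.6,0,0,0],[0.4,-0.5,1.4,0,0,0],[1,-1.2,1,0,0,0],[1.4,-1.7,0,0,0,0],[1.5,-1.8,0,0,0,0],[1.5,-1.8,0,0,0,0],[1.5,-1.8,0,0,0,0],[1.5,-1.8,0,0,0,0]]
  ]
}}

```text
t: 19.28
tool_pos: [0.5116, 0.1995, 0.1563]
orientation: [2.222, 2.22, 0.001]
force: [-0.0, -0.1, -2.4]
opening: 0.0357
gripper_force: 20.0
```

Request:
{"api": "arm_command", "payload": {
  "deltas": [
    [[1.5,-1.8,0,0,0,0],[1.5,-1.8,0,0,0,0],[1.5,-1.8,0,0,0,0],[1.5,-1.8,0,0,0,0],[1.5,-1.8,0,0,0,0],[1.5,-1.8,0,0,0,0],[1.3,-1.6,0,0,0,0],[1,-1.1,0,0,0,0],[0.5,-0.5,0,0,0,0],[0.2,-0.2,0,0,0,0],[0,0,0,0,0,0],[0,0,0,0,0,0]]
  ]
}}

```text
t: 20.28
tool_pos: [0.6304, 0.0591, 0.1553]
orientation: [-2.221, -2.221, 0.0]
force: [-0.8, 0.6, -1.6]
opening: 0.0356
gripper_force: 20.0
```

Request:
{"api": "arm_command", "payload": {
  "deltas": [
    [[0,0,-0.7,0,0,0],[0,0,-1.2,0,0,0],[0,0,-1.3,0,0,0],[0,0,-1.3,0,0,0],[0,0,-1.1,0,0,0],[0,0,-0.8,0,0,0],[0,0,-0.5,0,0,0],[0,0,-0.3,0,0,0],[0,0,-0.15,0,0,0],[0,0,-0.05,0,0,0],[0,0,0,0,0,0],[0,0,0,0,0,0]]
  ]
}}

```text
t: 21.28
tool_pos: [0.6314, 0.0583, 0.0819]
orientation: [2.222, 2.22, 0.001]
force: [-1.0, -0.3, -1.7]
opening: 0.0361
gripper_force: 20.0
```

Request:
{"api": "arm_command", "payload": {
  "deltas": [
    [[0,0,-0.05,0,0,0],[0,0,-0.05,0,0,0],[0,0,-0.05,0,0,0],[0,0,0,0,0,0],[0,0,0,0,0,0]]
  ]
}}

```text
t: 21.7
tool_pos: [0.6311, 0.0584, 0.0801]
orientation: [2.222, 2.22, 0.001]
force: [-0.2, -0.2, 0.9]
opening: 0.0357
gripper_force: 20.0
```

Request:
{"api": "arm_command", "payload": {
  "deltas": [
    [[0,0,0,0,0,0],[0,0,0,0,0,0],[0,0,0,0,0,0],[0,0,0,0,0,0],[0,0,0,0,0,0],[0,0,0,0,0,0],[0,0,0,0,0,0],[0,0,0,0,0,0],[0,0,0,0,0,0],[0,0,0,0,0,0]]
  ],
  "gripper": 1
}}

```text
t: 22.53
tool_pos: [0.6309, 0.0583, 0.0796]
orientation: [-2.222, -2.221, 0.0]
force: [-0.4, 0.5, -0.4]
opening: 0.0927
gripper_force: 0.0
```

Request:
{"api": "arm_command", "payload": {
  "deltas": [
    [[0,0,1,0,0,0],[0,0,2,0,0,0],[0,0,2,0,0,0],[0,0,2.5,0,0,0],[0,0,2.5,0,0,0],[-2,0,1,0,0,0],[-3,-1,0,0,0,0],[-3,-2,0,0,0,0],[-3,-3,0,0,0,0],[-3,-3,0,0,0,0],[-2.5,-3,0,0,0,0],[-1.5,-2,0,0,0,0]]
  ]
}}

```text
t: 23.53
tool_pos: [0.4499, -0.0822, 0.1905]
orientation: [2.222, 2.219, -0.0]
force: [-1.1, -0.7, 0.4]
opening: 0.093
gripper_force: 0.0
```

Request:
{"api": "arm_command", "payload": {
  "deltas": [
    [[-1,-1.3,-2,0,0,0],[-0.3,-0.5,-2,0,0,0],[0,0,-1,0,0,0],[0,0,0,0,0,0],[0,0,0,0,0,0]]
  ]
}}

```text
t: 23.95
tool_pos: [0.439, -0.0981, 0.1399]
orientation: [-2.222, -2.22, 0.0]
force: [0.8, 0.6, 0.9]
opening: 0.0929
gripper_force: 0.0
```

Run:
```python
from h import *
print(monitor.read_state()['tool_pos'])
m=eyes.camera_model('wrist'); im=eyes.read_camera('wrist'); cv2.imwrite('pics/w3.png',im); np.save('w3.npy',m,allow_pickle=True)
t=eyes.read_camera('top'); s=eyes.read_camera('side')
cv2.imwrite('pics/t3.png',t);cv2.imwrite('pics/s3.png',s)
cv2.imwrite('pics/c3.png',np.hstack([cv2.resize(im,(400,300)),cv2.resize(s[90:270,180:420],(400,300))]))
```

```text
[ 0.43901019 -0.09810875  0.1399446 ]
```

View pics/c3.png

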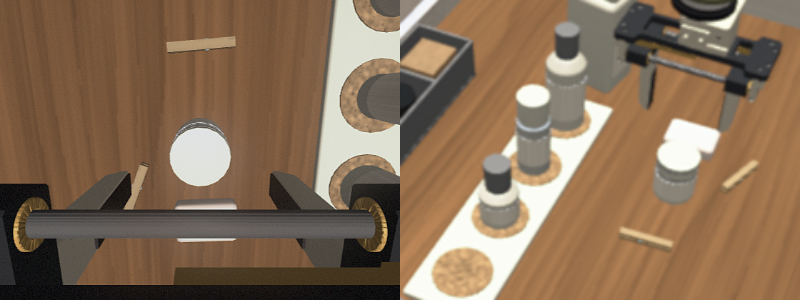

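The flask, can and bottle stand upright on their mats. The tub's top disc is at about (280,218) in the full wrist frame. A stick lies close to the near finger, so I'll open only to about 77 mm.

Run:
```python
from h import *
m=np.load('w3.npy',allow_pickle=True).item()
im=cv2.imread('pics/w3.png'); g=(im.min(2)>195).astype(np.uint8); g[:150]=0;g[275:]=0;g[:,:200]=0;g[:,360:]=0
c=max(cv2.findContours(g,0,1)[0],key=cv2.contourArea); e=cv2.fitEllipse(c); print(e,onz('w',e[0],.07,m))
print('stick end',onz('w',(205,228),.005,m))
```

```text
((279.7928771972656, 219.3249969482422), (80.26895904541016, 83.02318572998047), 89.0325698852539) [ 0.43810008 -0.0998085   0.07      ]
stick end [ 0.37429445 -0.12581298  0.005     ]
```

Request:
{"api": "arm_command", "payload": {
  "deltas": [
    [[-0.1,-0.15,-0.7,0,0,0],[0,0,-1.3,0,0,0],[0,0,-1.5,0,0,0],[0,0,-1.5,0,0,0],[0,0,-1.5,0,0,0],[0,0,-1.5,0,0,0],[0,0,-1.3,0,0,0],[0,0,-1,0,0,0],[0,0,-0.5,0,0,0],[0,0,-0.2,0,0,0],[0,0,0,0,0,0],[0,0,0,0,0,0]]
  ],
  "gripper": 0.65
}}

```text
t: 25.1
tool_pos: [0.4385, -0.1002, 0.0303]
orientation: [2.222, 2.22, 0.001]
force: [-1.0, 0.3, 0.9]
opening: 0.0764
gripper_force: 0.0
```

Request:
{"api": "arm_command", "payload": {
  "deltas": [
    [[0,0,0,0,0,0],[0,0,0,0,0,0],[0,0,0,0,0,0],[0,0,0,0,0,0],[0,0,0,0,0,0],[0,0,0,0,0,0],[0,0,0,0,0,0],[0,0,0,0,0,0]]
  ],
  "gripper": -1
}}

```text
t: 25.77
tool_pos: [0.4384, -0.1002, 0.0301]
orientation: [2.222, 2.22, 0.001]
force: [-0.6, 0.4, 5.2]
opening: 0.0578
gripper_force: 20.0
```

Request:
{"api": "arm_command", "payload": {
  "deltas": [
    [[0,0,0.5,0,0,0],[0,0,1.2,0,0,0],[0,0,1.8,0,0,0],[0,0,2.2,0,0,0],[0,0,2.2,0,0,0],[0,0,2,0,0,0],[0,0.6,1.5,0,0,0],[0,1.2,1.1,0,0,0],[0,1.8,0,0,0,0],[0,2,0,0,0,0],[0.4,2,0,0,0,0],[0.8,2,0,0,0,0]]
  ]
}}

```text
t: 26.77
tool_pos: [0.4488, -0.0032, 0.1541]
orientation: [-2.222, -2.219, 0.002]
force: [0.2, 0.5, -2.2]
opening: 0.0578
gripper_force: 20.0
```

Request:
{"api": "arm_command", "payload": {
  "deltas": [
    [[1,2,0,0,0,0],[1.3,2,0,0,0,0],[1.6,2,0,0,0,0],[1.6,2,0,0,0,0],[1.6,2,0,0,0,0],[1.6,2,0,0,0,0],[1.6,1.7,0,0,0,0],[1.6,1.3,0,0,0,0],[1.6,1,0,0,0,0],[1.6,0.6,0,0,0,0],[1.3,0.1,0,0,0,0],[0.9,0,0,0,0,0]]
  ]
}}

```text
t: 27.77
tool_pos: [0.6231, 0.1634, 0.1534]
orientation: [-2.221, -2.221, 0.003]
force: [0.4, -0.0, -1.8]
opening: 0.058
gripper_force: 20.0
```

Request:
{"api": "arm_command", "payload": {
  "deltas": [
    [[0.5,0,0,0,0,0],[0.2,0,0,0,0,0],[0,0,0,0,0,0],[0,0,0,0,0,0]]
  ]
}}

```text
t: 28.1
tool_pos: [0.6293, 0.1628, 0.1543]
orientation: [-2.222, -2.22, 0.001]
force: [-0.3, 1.0, -2.0]
opening: 0.0577
gripper_force: 20.0
```

Request:
{"api": "arm_command", "payload": {
  "deltas": [
    [[0.1,0.1,-0.7,0,0,0],[0,0,-1.3,0,0,0],[0,0,-1.7,0,0,0],[0,0,-1.8,0,0,0],[0,0,-1.8,0,0,0],[0,0,-1.4,0,0,0],[0,0,-1,0,0,0],[0,0,-0.5,0,0,0],[0,0,-0.3,0,0,0],[0,0,-0.2,0,0,0],[0,0,0,0,0,0],[0,0,0,0,0,0]]
  ]
}}

```text
t: 29.1
tool_pos: [0.6317, 0.1641, 0.0486]
orientation: [2.222, 2.22, 0.002]
force: [0.1, 0.3, -2.3]
opening: 0.0581
gripper_force: 20.0
```

Request:
{"api": "arm_command", "payload": {
  "deltas": [
    [[0,0,-0.05,0,0,0],[0,0,-0.05,0,0,0],[0,0,0,0,0,0],[0,0,0,0,0,0],[0,0,0,0,0,0]]
  ]
}}

```text
t: 29.52
tool_pos: [0.631, 0.1639, 0.0467]
orientation: [2.222, 2.22, 0.0]
force: [0.6, 0.7, -2.0]
opening: 0.0579
gripper_force: 20.0
```

Request:
{"api": "arm_command", "payload": {
  "deltas": [
    [[0,0,-0.05,0,0,0],[0,0,-0.05,0,0,0],[0,0,-0.05,0,0,0],[0,0,0,0,0,0],[0,0,0,0,0,0]]
  ]
}}

```text
t: 29.93
tool_pos: [0.631, 0.164, 0.0453]
orientation: [2.222, 2.221, 0.0]
force: [-0.2, -0.7, -0.8]
opening: 0.0573
gripper_force: 20.0
```

Request:
{"api": "arm_command", "payload": {
  "deltas": [
    [[0,0,0,0,0,0],[0,0,0,0,0,0],[0,0,0,0,0,0],[0,0,0,0,0,0],[0,0,0,0,0,0],[0,0,0,0,0,0],[0,0,0,0,0,0]]
  ],
  "gripper": 1
}}

```text
t: 30.52
tool_pos: [0.631, 0.1639, 0.0451]
orientation: [2.222, 2.22, 0.0]
force: [0.1, -0.1, 0.0]
opening: 0.0921
gripper_force: 0.0
```

Request:
{"api": "arm_command", "payload": {
  "deltas": [
    [[0,0,1,0,0,0],[0,0,2,0,0,0],[0,0,2,0,0,0],[0,0,2.5,0,0,0],[0,0,2.5,0,0,0],[0,0,2.5,0,0,0],[-2,0,2.5,0,0,0],[-3,0,2,0,0,0],[-3,0,0,0,0,0],[-3,-3,0,0,0,0],[-3,-4,0,0,0,0],[-3,-4,0,0,0,0]]
  ]
}}

```text
t: 31.52
tool_pos: [0.4701, 0.0675, 0.216]
orientation: [2.219, 2.222, 0.001]
force: [0.5, -1.1, 0.1]
opening: 0.0931
gripper_force: 0.0
```

Request:
{"api": "arm_command", "payload": {
  "deltas": [
    [[-2,-4,0,0,0,0],[-2,-4,0,0,0,0],[-1,-4,0,0,0,0],[-1,-4,0,0,0,0],[0,-4,0,0,0,0],[0,-4,0,0,0,0],[0,-4,0,0,0,0],[0,-3,0,0,0,0],[0,-2,0,0,0,0],[0,0,0,0,0,0],[0,0,0,0,0,0]]
  ]
}}

```text
t: 32.43
tool_pos: [0.4139, -0.2575, 0.2156]
orientation: [2.225, 2.218, 0.0]
force: [-0.1, 0.3, 0.1]
opening: 0.0929
gripper_force: 0.0
```

Run:
```python
from h import *
print(monitor.read_state()['tool_pos'])
t=eyes.read_camera('top'); s=eyes.read_camera('side')
cv2.imwrite('pics/t4.png',t);cv2.imwrite('pics/s4.png',s)
cv2.imwrite('pics/c4.png',np.hstack([cv2.resize(t[130:220,180:380],(400,180),interpolation=0).copy() if 0 else cv2.copyMakeBorder(cv2.resize(t[130:220,180:380],(400,180),interpolation=0),0,420,0,0,0),cv2.resize(s[80:290,170:310],(400,600),interpolation=0)]))
```

```text
[ 0.41393382 -0.25747164  0.2156341 ]
```

View pics/c4.png

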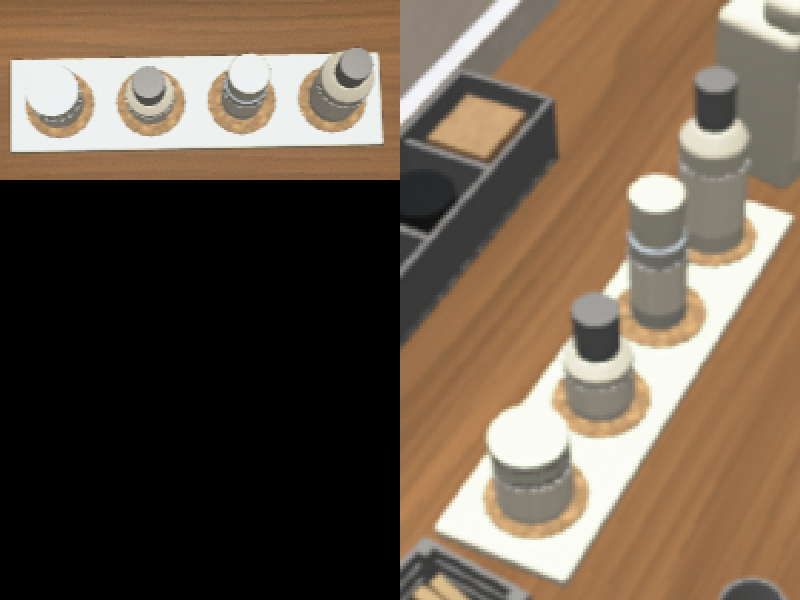

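All four stand upright on their mats, stepping down from the jug end. I'll check the centring numerically with the top discs, read at top (206.5,176.5), (254.5,171.5), (304.5,167), (357,162.5).

Run:
```python
from h import *
for k,a,b,z in[('tub',(206.5,176.5),(214.8,233.3),.085),('flask',(254.5,171.5),(239,188.2),.115),('can',(304.5,167),(260,147.9),.145),('bottle',(357,162.5),(280.6,108),.18)]:
    p,e=tri(a,b); print(k,p.round(4),round(e,4),z,onz('top',a,z)[:2].round(4),onz('side',b,z)[:2].round(4))
```

```text
tub [0.6288 0.1636 0.0808] 0.0012 0.085 [0.6273 0.1629] [0.6275 0.1666]
flask [0.629  0.0576 0.1142] 0.0018 0.115 [0.6297 0.0579] [0.6277 0.0583]
can [ 0.6302 -0.0466  0.1434] 0.0015 0.145 [ 0.6305 -0.0463] [ 0.6286 -0.045 ]
bottle [ 0.6283 -0.1491  0.1818] 0.0017 0.18 [ 0.6296 -0.1493] [ 0.6284 -0.1514]
```

All four are within about 2–3 mm of their mat centres, which is roughly the reading accuracy, so I'm handing in.

```bash
python3 -c "
from plant import ticket
print(ticket.close_job())"
```

```text
the job is handed in; nothing more can be done
None
```

The job is handed in: the bottle, can, flask and tub stand upright and released on their mats, stepping down from the jug, each within about 3 mm of centre by my last camera check.

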